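Weigh out chocolate rolls into a gift box on the spring scale

ROBOT

A 6-joint arm with a two-finger parallel gripper is mounted at the origin on the work surface. World frame = base frame: x ahead of the robot, y to its left, z up, the work surface at z = 0. Lengths are in m, angles in rad, forces in N, time in s.
With the tool pointing down it reaches from about 0.3 to 0.75 m from the base axis. Payload 8.5 kg.
Tool frame: the origin (TCP) lies at the very end of the fingers, on their centre line; the grasp point (between the pads) lies 19 mm behind it; x points along the fingers, y is the direction in which the jaws open and shut, and the axes are right-handed (so a half turn about x gives the same grasp; the last joint's range is limited). The gripper opens to 85 mm and grips with 20 to 120 N. Pads are 22 mm wide; open, the fingers measure 114 mm over their backs; the gripper's body (76 mm by 85 mm) begins 54 mm behind the grasp point. The pads swing forward as they close: fully open they stand 13 mm farther back than shut.
Start: joints at [0.908, 0.381, 1.297, -0, 1.464, -0.215], TCP at [0.238, 0.496, 0.231] pointing down, gripper open.
Joint ranges: [-3.11, 3.11], [-0.89, 2.33], [0.22, 2.48], [-1.42, 4.56], [0.17, 2.85], [-2.88, 2.88]. Speed limits (rad/s): [2.39, 2.39, 3.14, 3.14, 3.14, 3.14].

INTERFACE

Orientations are given as a unit quaternion [w, x, y, z].
In Python, from rig import monitor, get_image, calibration, hand_in gives the robot as it stands. The module is installed in compiled form; this text tells all that it offers.
- The arm moves only by the tool play_rows, never from a script. Its argument "steps" is one flat list of numbers, 6 for each row, row after row: the shift along the tool's x, y, z in mm, then the turn, a rotation vector about the tool's x, y, z in rad. In form: [dx, dy, dz, wx, wy, wz, dx, dy, dz, wx, wy, wz, ...]. A call has 1 to 8 rows; each row shifts and turns the pose as measured when the row begins, along the tool's axes as they then stand; what a row does not reach is not made up. A row lasts 1/10 s, in which the tool goes at most 50 mm and 8.59 degrees, less where a joint would pass 70% of its speed; a pose out of reach is approached as far as the arm can. A call with a gripper value outside its range is refused whole. "hand" is the gripper's target within -1 to 1 (fully open at 1, half-way at 0, shut at -1), set as the call begins (left out, the last holds). The fingers move at their own pace and stop on an object; "squeeze" is the grip in N (left out, the last holds). Time passes only in rows, so rows that do not move let the fingers close. It gives the time, the measured TCP pose, the force and the opening at its end, in the units of the state.
- monitor.observe(): the state, without advancing time (a new reading comes with each control period).
- get_image(name): name is "side" or "top" or "wrist"; returns the picture (480x640x3 uint8, red, green, blue); there is no depth.
- calibration(name): a dict with "camera_matrix" (3x3 intrinsics, pixels), "distortion" ([k1, k2, p1, p2, k3] as OpenCV has them; the pictures are not rectified), "world_from_camera" (4x4, takes a point from camera to world coordinates). Camera axes: x right, y up, looking along -z (the intrinsics and any distortion apply to the point x, -y, -z); pixel columns grow to the right and rows downward; lengths in m; the calibration is good to about 2 mm. A picture is of the moment at which its call begins: read the wrist's pose just before it. calibration takes no time and is no camera call; for the wrist camera it gives the pose at the moment of the call.
- hand_in(): hands the job in, once; it reports no verdict.
The state is a dict: "time_s": time; "joint_positions": joint angles; "dq": joint speeds; "joint_efforts": joint torques, N m; "ee_pos": TCP position; "ee_rot": TCP orientation; "wrist_force": force on the tool from outside, world axes, zero at the start; "moment": the same for the moment, N m; "gripper_width": finger opening in m.
Only numpy, scipy, OpenCV 4.12 (cv2) and the standard library are available. Lean on these libraries where they do the work, as an engineer would, in place of code of your own. Each camera call takes 0.05 s, during which the arm holds its last target. There are 200 camera calls.

TASK

Weigh out an order of chocolate: stand the paper-wrapped rolls, one at a time, in the compartments of the wooden box on the spring scale, each let down gently until it stands on the bottom of a compartment of its own, and stop as soon as the pan's pointer has come level with, or just passed, the brass sliding mark. Feel for the compartments instead of forcing: neither a roll nor the gripper may push on the scale or its box with more than about the weight of a kilo. Leave the mark, the rolls that are not needed and everything else as they are.

Things in the scene. Friction and masses are not known exactly. Their poses are not given: they have to be found in the camera images.
- scale: mechanical kitchen spring scale, white housing 110 x 240 mm, 64 mm tall, fixed. Origin: on the tiles under the middle of the pan; z up, x across the scale, y along it towards its upright white graduated plate, which is 4 mm thick, spans y 100 to 144 mm and reaches 174 mm above the tiles. Rules about the scale include its pan and the box in it
- pan_floor (a point): centre of the pan's upper surface, axes as the scale's. Steel pan 82 mm (x) by 188 mm (y), lip 10 mm high, this point 130 mm above the tiles with no roll in the box. It only sinks, straight down, on a spring of 0.195 N per mm (a roll sinks it 11 to 13 mm), settles in about 1 s and has 50 mm of travel before a hard stop
- box_place (a point): a point of the pan, 5 mm above its centre: where the wooden box's inner floor should be centred. The box is NOT measured: put by eye on a rubber mat, it is up to 7 mm off in x and in y and up to 0.03 rad turned, and shifts under 3.5 N sideways. 57 (x) by 163 (y) by 50 mm high, floor 5, walls 4 mm; a row of 3 open square compartments 49 mm wide, 45 deep, 53 apart along y, one at its middle
- pointer (a point): tip of the pan's pointer, a dark steel finger 3 mm thick that runs from the pan's +y end along the +x face of the graduated plate; this point is at mid thickness and sinks with the pan
- mark (a point): inner end, at mid thickness, of the brass sliding mark, a 4 mm thick clip on the outer edge of the graduated plate, beside the pointer's tip. It is set somewhere 6 to 30 mm below the pointer's height with no roll in the box: the pointer reaches it after one, two or three rolls. It must not be moved
- roll1: one of four alike paper-wrapped rolls of chocolate tablets, a plain upright cylinder 46 mm in diameter and 110 mm tall, standing on the tiles; about 240 g, each up to 7 per cent heavier or lighter. Origin: centre of its underside; z runs up its axis
- roll2: one of four alike paper-wrapped rolls of chocolate tablets, a plain upright cylinder 46 mm in diameter and 110 mm tall, standing on the tiles; about 240 g, each up to 7 per cent heavier or lighter. Origin: centre of its underside; z runs up its axis
- roll3: one of four alike paper-wrapped rolls of chocolate tablets, a plain upright cylinder 46 mm in diameter and 110 mm tall, standing on the tiles; about 240 g, each up to 7 per cent heavier or lighter. Origin: centre of its underside; z runs up its axis
- roll4: one of four alike paper-wrapped rolls of chocolate tablets, a plain upright cylinder 46 mm in diameter and 110 mm tall, standing on the tiles; about 240 g, each up to 7 per cent heavier or lighter. Origin: centre of its underside; z runs up its axis
- jarrito: bystander: small clay mug, 76 mm in diameter, 78 mm high, handle on its +y side; origin under its centre
- salt_jar: bystander: glass jar with a metal cap, 60 mm in diameter, 85 mm high; origin under its centre
- spoon: bystander: wooden spoon 260 mm long, lying along its x; origin near its middle
Things that resemble listed ones, but are neither listed nor needed, are in the scene too. Leave any blue look-alike of the roll2 alone.

How it is judged:
By the outcome, as a careful person would: the job done as asked, in the order asked, and still so for the second after the job is handed in, with the robot touching nothing.
It also fails if it takes over 72 s, if anything falls off the work surface, if the arm or the gripper's body presses on something with over 40 N, if the wrist force passes 120 N, or if a joint passes its speed limit or range.

## Working session

There is one attempt and no reset: what is moved stays moved. The work goes in short steps, Python scripts to look and compute and a tool call to move; the robot and the scene stay as the last step left them, time stands still between calls to the robot, and variables do not carry over. Pictures are saved under pics/ and viewed, about 8 in all and at most 12, crops included, and the job is handed in when it is done.

Besides the shell and the picture viewer there is one more tool, called as name(argument=value, ...) on one line, values as JSON. play_rows: Moves the arm, as the interface text tells. Its arguments: {"type":"object","properties":{"steps":{"type":"array"},"hand":{"type":"number"},"squeeze":{"type":"number"}},"required":["steps"]}

```bash
mkdir -p pics
cat > h.py <<'E'
import numpy as np, cv2
from rig import monitor, get_image, calibration, hand_in
def cam(n):
    c=calibration(n); return np.array(c["camera_matrix"],float),np.array(c["distortion"],float),np.array(c["world_from_camera"],float)
def ray(n,uv,c=None):
    K,D,T=c or cam(n)
    p=cv2.undistortPoints(np.array([[uv]],float),K,D)[0,0]
    d=T[:3,:3]@np.array([p[0],-p[1],-1.0]); return T[:3,3],d
def onz(n,uv,z,c=None):
    o,d=ray(n,uv,c); return o+d*(z-o[2])/d[2]
def proj(n,P,c=None):
    K,D,T=c or cam(n)
    q=(np.atleast_2d(P)-T[:3,3])@T[:3,:3]; q=q*[1,-1,-1]
    return cv2.projectPoints(q,np.zeros(3),np.zeros(3),K,D)[0][:,0]
def save(n,im): cv2.imwrite('pics/'+n+'.png',im[...,::-1])
E
python3 - <<'E'
from h import *
for n in('top','side'):
    save(n+'0',get_image(n)); K,D,T=cam(n); print(n,K[0,0],D,T.round(3).tolist())
print(monitor.observe())
E
```

```text
top 547.295338785541 [-0.11678735  0.          0.          0.          0.        ] [[-0.029, 0.989, -0.142, 0.344], [-0.999, -0.026, 0.023, -0.044], [0.019, 0.142, 0.99, 1.389], [0.0, 0.0, 0.0, 1.0]]
side 535.5120529090063 [-0.01902998  0.          0.          0.          0.        ] [[0.894, 0.324, -0.311, 0.173], [-0.449, 0.652, -0.611, -0.787], [0.005, 0.685, 0.728, 0.933], [0.0, 0.0, 0.0, 1.0]]
{'time_s': 0.1, 'joint_positions': array([ 9.07722248e-01,  3.81143854e-01,  1.29817472e+00, -3.61885560e-05,
        1.46360434e+00, -2.15278243e-01]), 'dq': array([-0.0007171 , -0.00039573, -0.00222066, -0.00046412,  0.00141857,
       -0.00096522]), 'joint_efforts': array([ 3.48498099e-03, -4.49214041e+01, -2.31657869e+01, -1.50414535e-04,
        3.65820917e-03, -2.81418085e-05]), 'ee_pos': array([0.2379697 , 0.49555565, 0.2307688 ]), 'ee_rot': array([ 0.68926866,  0.15656781,  0.68964559, -0.15743   ]), 'wrist_force': array([-0.68301782, -0.41809562, -1.05027862]), 'moment': array([ 0.00611432,  0.00858301, -0.00657311]), 'gripper_width': 0.08512036198363598}
```

View pics/top0.png

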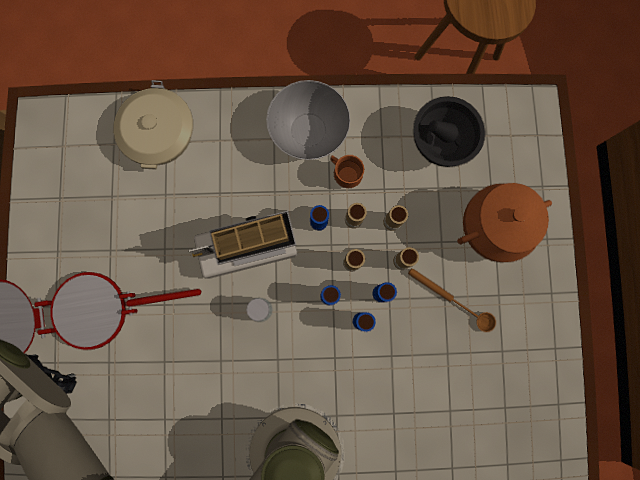

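View pics/side0.png

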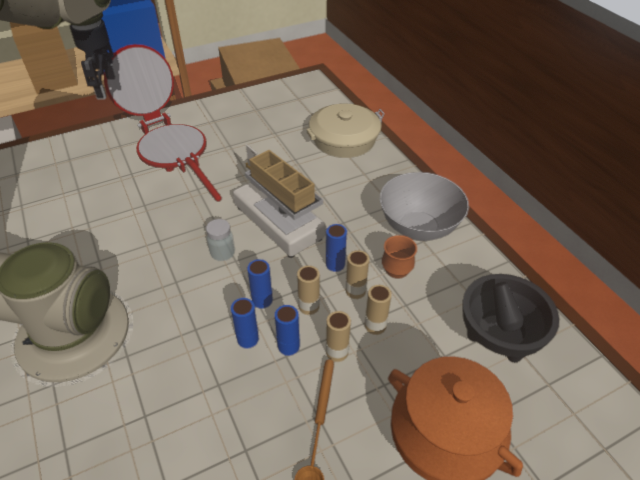

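Run:
```python
from h import *
t=cv2.imread('pics/top0.png'); s=cv2.imread('pics/side0.png')
a=cv2.resize(t[190:310,180:440],None,fx=3,fy=3,interpolation=cv2.INTER_CUBIC)[:, :780]
b=cv2.resize(s[140:260,220:350],None,fx=2,fy=2,interpolation=cv2.INTER_CUBIC)
b2=cv2.resize(s[220:370,220:400],None,fx=1.6,fy=1.6,interpolation=cv2.INTER_CUBIC)
o=np.zeros((600,780,3),np.uint8);o[:360]=a;o[360:600,:260]=b;o[360:600,300:588]=b2[:240]
cv2.imwrite('pics/crop1.png',o)
# roll tops: dark brown discs
hsv=cv2.cvtColor(t,cv2.COLOR_BGR2HSV)
for (u,v) in [(356,213),(397,215),(355,258),(408,257)]:
    w=hsv[v-14:v+15,u-14:u+15]; print(w[14,14],w[8,14])
    m=((w[...,2]<110)&(w[...,1]>90)).astype(np.uint8)
    n,l,st,c=cv2.connectedComponentsWithStats(m); k=1+np.argmax(st[1:,4]); cc=c[k]+[u-14,v-14]
    print(cc,st[k],onz('top',cc,.110).round(4))
```

```text
[ 10 209  44] [ 11 188  46]
[356.71666667 211.56111111] [  7   5  16  16 180] [ 0.5793 -0.1638  0.11  ]
[ 10 191  48] [  8 187  45]
[398.36413043 214.04347826] [  8   6  16  15 184] [ 0.5708 -0.2633  0.11  ]
[  9 167  49] [ 11 202  43]
[355.14054054 258.13513514] [  7   7  15  15 185] [ 0.4682 -0.1558  0.11  ]
[ 11 183  46] [ 10 180  44]
[409.28804348 256.20108696] [  8   6  16  15 184] [ 0.4691 -0.2843  0.11  ]
```

View pics/crop1.png

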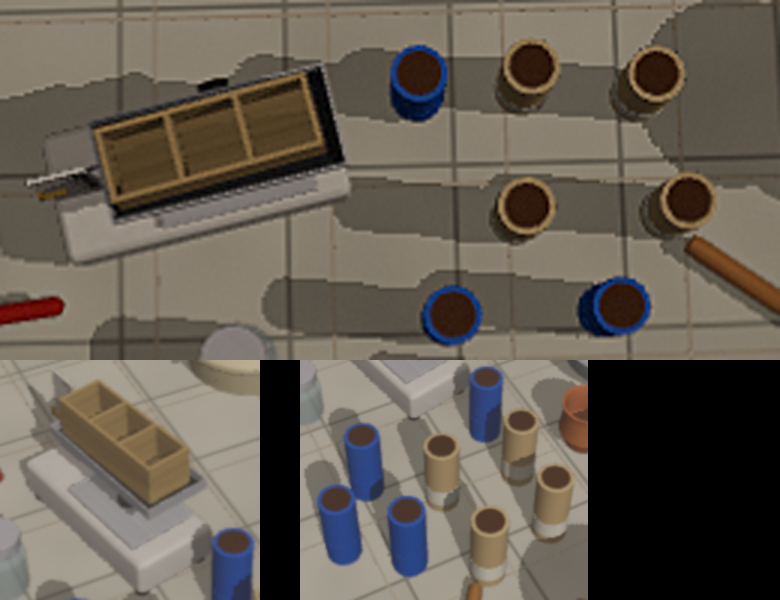

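Run:
```python
from h import *
from scipy.spatial.transform import Rotation as R
c=np.array([(98,130),(308,70),(325,150),(118,208)])/3+[180,190]
P=np.array([onz('top',p,.180) for p in c]); print(P.round(4), P.mean(0)); 
for i in range(4): print(np.linalg.norm(P[i]-P[i-1]))
d=P[0]+P[3]-P[1]-P[2]; print('y dir',d/np.linalg.norm(d), np.arctan2(-d[0],d[1]))
o=monitor.observe(); Rt=R.from_quat(o['ee_rot'],scalar_first=True).as_matrix(); print(Rt.round(3))
K,D,T=cam('wrist'); print(K[0],D,'cam in tool',(Rt.T@(T[:3,3]-o['ee_pos'])).round(4),(Rt.T@T[:3,:3]).round(3).tolist())
save('w0',get_image('wrist'))
```

```text
[[ 0.5255  0.1666  0.18  ]
 [ 0.5667  0.0092  0.18  ]
 [ 0.506  -0.0022  0.18  ]
 [ 0.4668  0.1519  0.18  ]] [0.51623567 0.08137891 0.18      ]
0.0605510314920552
0.162723305695776
0.061754002313276324
0.15905707941608144
y dir [-0.24982791  0.96829025  0.        ] 0.2525025278677973
[[-0.001  0.433  0.901]
 [-0.001  0.901 -0.433]
 [-1.    -0.001 -0.   ]]
[395.41362708   0.         325.76175293] [-0.02851658  0.          0.          0.          0.        ] cam in tool [-1.423e-01 -1.000e-04 -7.280e-02] [[0.0, 0.288, -0.958], [1.0, 0.001, 0.0], [0.001, -0.958, -0.288]]
```

```bash
cat > plan.py <<'E'
# usage: plan.py x y z yaw [step_mm]: prints rows from the present pose (tool pointing down, yaw = heading of the jaws' axis)
import sys
from h import *
from scipy.spatial.transform import Rotation as R
def rows(x,y,z,yaw,step=45):
    o=monitor.observe(); p=np.array(o['ee_pos']); M=R.from_quat(o['ee_rot'],scalar_first=True)
    yd=np.array([np.cos(yaw),np.sin(yaw),0]); xd=np.array([0,0,-1.]); G=R.from_matrix(np.c_[xd,yd,np.cross(xd,yd)])
    d=np.array([x,y,z])-p; w=(G*M.inv()).as_rotvec()
    n=max(1,int(np.ceil(max(np.linalg.norm(d)*1e3/step,np.linalg.norm(w)/.145))))
    out=[]
    for i in range(n):
        out.append([*np.round(M.inv().apply(d/n)*1e3,1),*np.round(M.inv().apply(w/n),3)]); M=R.from_rotvec(w/n)*M
    print(o['time_s'],'pos',p.round(4),'F',np.round(o['wrist_force'],2),'w',round(o['gripper_width'],4),'dist',(d*1e3).round(1),'n',n)
    for i in range(0,n,8): print([float(v)+0 for r in out[i:i+8] for v in r])
if __name__=='__main__': rows(*map(float,sys.argv[1:]))
E
python3 plan.py .516 .081 .30 .2525
```

```text
0.15 pos [0.238  0.4956 0.2309] F [0.44 0.39 0.69] w 0.0855 dist [ 278.  -414.6   69.1] n 12
[-5.7, -21.1, 35.8, 0.073, 0.0, 0.0, -5.8, -18.5, 37.3, 0.073, 0.0, 0.0, -5.8, -15.7, 38.5, 0.073, 0.0, 0.0, -5.8, -12.9, 39.6, 0.073, 0.0, 0.0, -5.8, -10.0, 40.4, 0.073, 0.0, 0.0, -5.8, -7.0, 41.0, 0.073, 0.0, 0.0, -5.8, -4.0, 41.4, 0.073, 0.0, 0.0, -5.8, -1.0, 41.6, 0.073, 0.0, 0.0]
[-5.8, 2.0, 41.5, 0.073, 0.0, 0.0, -5.8, 5.0, 41.3, 0.073, 0.0, 0.0, -5.8, 8.0, 40.8, 0.073, 0.0, 0.0, -5.8, 10.9, 40.1, 0.073, 0.0, 0.0]
```

play_rows(steps=[-10, -21, 36, 0.073, 0, 0, -10, -18, 37, 0.073, 0, 0, -10, -16, 38, 0.073, 0, 0, -8, -13, 40, 0.073, 0, 0, -6, -10, 40, 0.073, 0, 0, -6, -7, 41, 0.073, 0, 0, -6, -4, 41, 0.073, 0, 0, -6, -1, 42, 0.073, 0, 0], hand=1, squeeze=25)

```text
time_s: 0.95
ee_pos: [0.4234, 0.211, 0.2925]
ee_rot: [0.612, 0.351, 0.614, -0.355]
wrist_force: [0.4, 0.9, -0.5]
gripper_width: 0.0856
```

```bash
python3 plan.py .516 .081 .30 .2525
```

```text
0.95 pos [0.4234 0.211  0.2925] F [ 0.37  0.94 -0.46] w 0.0856 dist [  92.6 -130.     7.5] n 4
[-1.9, 3.7, 39.7, 0.068, 0.0, 0.002, -1.9, 6.4, 39.4, 0.068, 0.0, 0.002, -1.9, 9.1, 38.9, 0.068, 0.0, 0.002, -1.9, 11.7, 38.1, 0.068, 0.0, 0.002]
```

play_rows(steps=[-2, 4, 40, 0.068, 0, 0, -2, 6, 39, 0.068, 0, 0, -2, 9, 39, 0.068, 0, 0, -2, 12, 38, 0.068, 0, 0, 0, 0, 0, 0, 0, 0])

```text
time_s: 1.45
ee_pos: [0.5201, 0.0705, 0.3003]
ee_rot: [0.554, 0.436, 0.556, -0.441]
wrist_force: [0.1, 1.1, 0.0]
gripper_width: 0.0856
```

Run:
```python
from h import *
o=monitor.observe(); c=cam('wrist'); im=get_image('wrist'); print(o['ee_pos'],c[2].round(4).tolist())
np.savez('w1.npz',K=c[0],D=c[1],T=c[2],im=im); save('w1',im)
```

```text
[0.52011316 0.0704867  0.30028331] [[0.9728, -0.2234, -0.0609, 0.5045], [0.2314, 0.9302, 0.2849, 0.1422], [-0.007, -0.2912, 0.9566, 0.4423], [0.0, 0.0, 0.0, 1.0]]
```

View pics/w1.png

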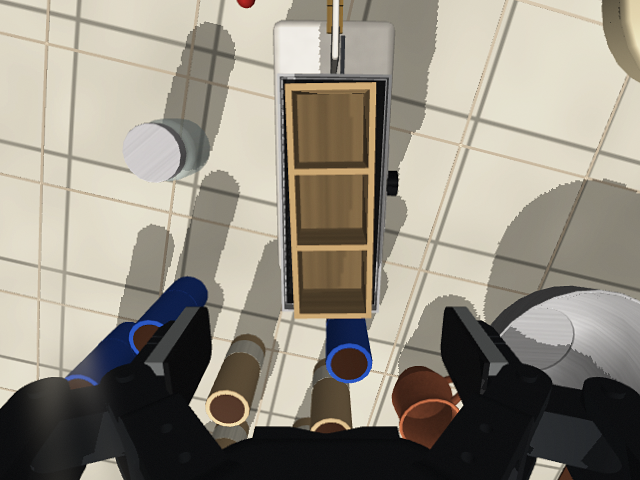

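```bash
cat > box.py <<'E'
from h import *
def rim(im,c,ztop,guess,yaw,name=None):
    """light rim pixels cast on z=ztop -> box centre, yaw, sizes"""
    hsv=cv2.cvtColor(im,cv2.COLOR_RGB2HSV); 
    m=((hsv[...,0]>10)&(hsv[...,0]<25)&(hsv[...,1]>70)&(hsv[...,2]>175)).astype(np.uint8)
    v,u=np.nonzero(m)
    K,D,T=c; p=cv2.undistortPoints(np.c_[u,v].astype(float)[:,None],K,D)[:,0]
    d=np.c_[p[:,0],-p[:,1],-np.ones(len(p))]@T[:3,:3].T; P=T[:3,3]+d*((ztop-T[2,3])/d[:,2])[:,None]
    C=np.array([[np.cos(yaw),np.sin(yaw)],[-np.sin(yaw),np.cos(yaw)]])
    q=(P[:,:2]-guess)@C.T; k=(abs(q[:,0])<.04)&(abs(q[:,1])<.095)
    m2=np.zeros_like(m); m2[v[k],u[k]]=255
    if name: cv2.imwrite('pics/'+name+'.png',m2)
    n,l,st,_=cv2.connectedComponentsWithStats(m2); b=1+np.argmax(st[1:,4]); k2=k&(l[v,u]==b)
    return P[k2][:,:2],q[k2],C
E
python3 - <<'E'
from box import *
z=np.load('w1.npz'); c=(z['K'],z['D'],z['T']); g=np.array([.516,.081])
P,q,C=rim(z['im'],c,.18,g,.2525,'m1')
r=cv2.minAreaRect(P.astype(np.float32)*1000); print(r,len(P))
# profiles in scale axes
h=np.histogram(q[:,0]*1e3,np.arange(-40,41,2)); print([(int(a),int(b)) for a,b in zip(h[1],h[0]) if b])
h=np.histogram(q[:,1]*1e3,np.arange(-96,97,2)); print([(int(a),int(b)) for a,b in zip(h[1],h[0]) if b])
# slope of side bars
for s in(-1,1):
    xs=[];ys=[]
    for yb in np.arange(-70,70,4):
        t=q[(abs(q[:,1]*1e3-yb)<2)&(q[:,0]*s>.012)]
        if len(t)>3: e=np.max(t[:,0]*s)*s*1e3; xs.append(yb);ys.append(e)
    print(s,np.polyfit(xs,ys,1))
E
```

```text
((520.0862426757812, 84.75833129882812), (56.605628967285156, 162.47772216796875), 14.181734085083008) 4047
[(-24, 461), (-22, 688), (-20, 147), (-18, 64), (-16, 68), (-14, 64), (-12, 64), (-10, 67), (-8, 66), (-6, 65), (-4, 66), (-2, 66), (0, 60), (2, 64), (4, 73), (6, 65), (8, 56), (10, 57), (12, 64), (14, 66), (16, 61), (18, 63), (20, 62), (22, 56), (24, 66), (26, 55), (28, 194), (30, 690), (32, 409)]
[(-80, 50), (-78, 186), (-76, 100), (-74, 20), (-72, 30), (-70, 20), (-68, 30), (-66, 20), (-64, 28), (-62, 18), (-60, 26), (-58, 18), (-56, 29), (-54, 22), (-52, 28), (-50, 30), (-48, 20), (-46, 30), (-44, 21), (-42, 29), (-40, 33), (-38, 20), (-36, 30), (-34, 30), (-32, 20), (-30, 31), (-28, 34), (-26, 195), (-24, 199), (-22, 34), (-20, 33), (-18, 25), (-16, 25), (-14, 30), (-12, 30), (-10, 25), (-8, 30), (-6, 26), (-4, 33), (-2, 33), (0, 32), (2, 30), (4, 28), (6, 31), (8, 31), (10, 32), (12, 32), (14, 34), (16, 36), (18, 36), (20, 31), (22, 30), (24, 30), (26, 133), (28, 264), (30, 128), (32, 33), (34, 33), (36, 32), (38, 32), (40, 33), (42, 33), (44, 36), (46, 42), (48, 36), (50, 36), (52, 42), (54, 33), (56, 38), (58, 30), (60, 34), (62, 32), (64, 35), (66, 33), (68, 39), (70, 39), (72, 33), (74, 38), (76, 39), (78, 44), (80, 300), (82, 283)]
-1 [ 4.82649893e-03 -2.31727086e+01]
1 [6.11669874e-03 3.28165739e+01]
```

View pics/m1.png

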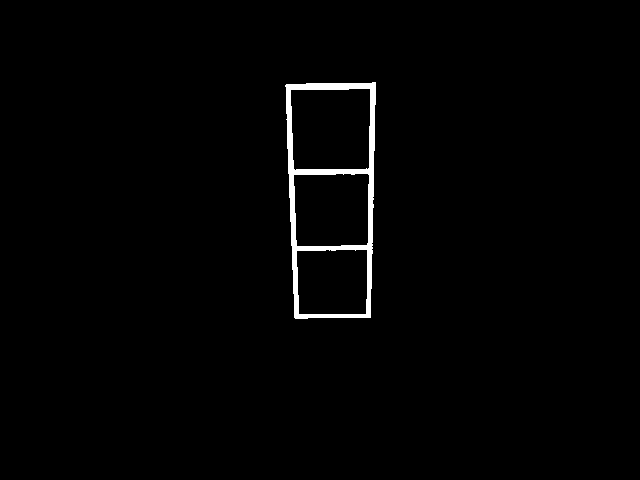

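```bash
python3 plan.py .468 -.156 .23 .2475
```

```text
1.5 pos [0.519  0.0721 0.3003] F [-0.14  0.11 -0.59] w 0.0851 dist [ -51.  -228.1  -70.3] n 6
[11.9, -17.1, 34.9, -0.002, 0.0, 0.001, 11.9, -17.2, 34.9, -0.002, 0.0, 0.001, 11.8, -17.3, 34.9, -0.002, 0.0, 0.001, 11.8, -17.3, 34.9, -0.002, 0.0, 0.001, 11.8, -17.4, 34.8, -0.002, 0.0, 0.001, 11.8, -17.5, 34.8, -0.002, 0.0, 0.001]
```

play_rows(steps=[2, -17, 36, 0, 0, 0, 4, -17, 36, 0, 0, 0, 12, -17, 35, 0, 0, 0, 16, -17, 35, 0, 0, 0, 18, -17, 35, 0, 0, 0, 18, -17, 35, 0, 0, 0, 0, 0, 0, 0, 0, 0, 0, 0, 0, 0, 0, 0])

```text
time_s: 2.3
ee_pos: [0.4664, -0.1585, 0.2286]
ee_rot: [0.557, 0.432, 0.56, -0.435]
wrist_force: [-0.4, -0.4, -0.9]
gripper_width: 0.0858
```

```bash
cat > roll.py <<'E'
from h import *
def tops(im,c,z,allr=False):
    """brown disc (roll tops) centres cast on height z"""
    hsv=cv2.cvtColor(im,cv2.COLOR_RGB2HSV)
    m=((hsv[...,0]<14)&(hsv[...,1]>110)&(hsv[...,2]>35)&(hsv[...,2]<140)).astype(np.uint8)*255
    m=cv2.morphologyEx(m,cv2.MORPH_OPEN,np.ones((3,3)))
    r=[]
    for k in cv2.findContours(m,cv2.RETR_EXTERNAL,cv2.CHAIN_APPROX_NONE)[0]:
        if cv2.contourArea(k)>300 and len(k)>5:
            e=cv2.fitEllipse(k); fill=cv2.contourArea(k)/(np.pi*e[1][0]*e[1][1]/4)
            if fill>.9: r.append((np.round(e[0],1),np.round(e[1],1),onz('wrist',e[0],z,c).round(4)))
    return r
E
python3 - <<'E'
from roll import *
o=monitor.observe(); c=cam('wrist'); im=get_image('wrist'); print(o['ee_pos'])
np.savez('w2.npz',K=c[0],D=c[1],T=c[2],im=im); save('w2',im)
for r in tops(im,c,.11): print(*r)
E
python3 plan.py .468 -.156 .23 .2475
```

```text
[ 0.46644299 -0.15849424  0.22859115]
[423.4 389.4] [36.7 44.7] [ 0.5718 -0.2638  0.11  ]
[290.4 383.4] [37.3 44.3] [ 0.47   -0.2845  0.11  ]
[198.7 292.5] [37.2 50. ] [ 0.3886 -0.226   0.11  ]
[479.3 277.7] [43.9 50.3] [ 0.5804 -0.1645  0.11  ]
[598.  284.2] [69.7 74.7] [ 0.6659 -0.1479  0.11  ]
[331.3 229.3] [48.9 50.7] [ 0.4694 -0.1563  0.11  ]
[112.1 202. ] [46. 54.] [ 0.3206 -0.1748  0.11  ]
[522.8 152.3] [49.9 56.9] [ 0.5768 -0.075   0.11  ]
[227.  107.5] [53.7 58. ] [ 0.3857 -0.0957  0.11  ]
2.35 pos [ 0.4665 -0.1583  0.2286] F [ 0.08  0.01 -0.36] w 0.0855 dist [1.5 2.3 1.4] n 1
[-1.5, 2.0, -1.8, 0.005, -0.001, 0.006]
```

View pics/w2.png

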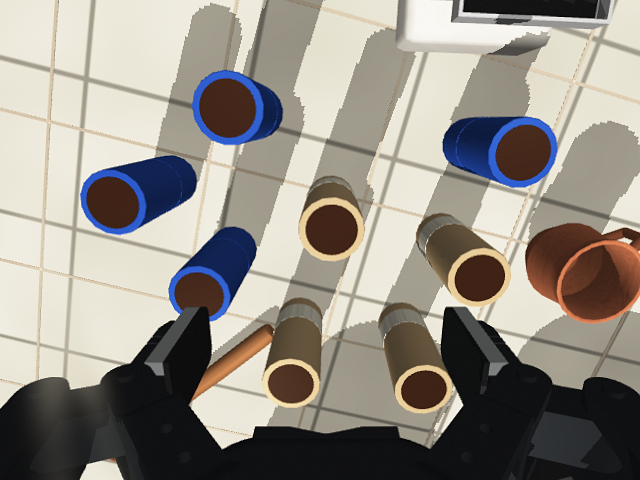

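play_rows(steps=[38, 3.3, -1.2, 0.005, 0, 0.006, 38, 0, 0, 0, 0, 0, 38, 0, 0, 0, 0, 0, 38, 0, 0, 0, 0, 0, 0, 0, 0, 0, 0, 0])

```text
time_s: 2.85
ee_pos: [0.4737, -0.1501, 0.0769]
ee_rot: [0.564, 0.432, 0.556, -0.43]
wrist_force: [0.3, -0.4, 0.2]
gripper_width: 0.0856
```

```bash
python3 plan.py .4694 -.1563 .075 .2475
```

```text
2.85 pos [ 0.4737 -0.1501  0.0769] F [ 0.27 -0.36  0.24] w 0.0856 dist [-4.3 -6.2 -1.9] n 1
[1.9, -5.8, 4.8, 0.011, 0.007, -0.009]
```

play_rows(steps=[1.9, -5.8, 4.8, 0.011, 0.007, -0.009, 0, 0, 0, 0, 0, 0])

```text
time_s: 3.05
ee_pos: [0.4707, -0.1556, 0.0778]
ee_rot: [0.559, 0.434, 0.558, -0.434]
wrist_force: [0.5, -0.5, 0.2]
gripper_width: 0.0852
```

```bash
python3 plan.py .4694 -.1563 .075 .2475
```

```text
3.05 pos [ 0.4707 -0.1556  0.0778] F [ 0.47 -0.46  0.22] w 0.0852 dist [-1.3 -0.7 -2.8] n 1
[2.8, -1.4, 0.3, 0.002, 0.002, -0.001]
```

play_rows(steps=[2.8, -1.4, 0.3, 0.002, 0.002, 0, 0, 0, 0, 0, 0, 0, 0, 0, 0, 0, 0, 0, 0, 0, 0, 0, 0, 0, 0, 0, 0, 0, 0, 0, 0, 0, 0, 0, 0, 0, 0, 0, 0, 0, 0, 0], hand=-1, squeeze=30)

```text
time_s: 3.75
ee_pos: [0.4708, -0.1571, 0.079]
ee_rot: [0.561, 0.435, 0.555, -0.434]
wrist_force: [-0.4, 0.2, -2.0]
gripper_width: 0.0456
```

```bash
python3 plan.py .4694 -.1563 .075 .2475;python3 - <<'E'
from roll import *
o=monitor.observe(); c=cam('wrist'); im=get_image('wrist')
np.savez('w3.npz',K=c[0],D=c[1],T=c[2],im=im); save('w3',im)
for r in tops(im,c,.11): print(*r)
print(proj('wrist',o['ee_pos'],c))
E
```

```text
3.75 pos [ 0.4708 -0.1571  0.079 ] F [-0.43  0.25 -1.99] w 0.0456 dist [-1.4  0.8 -4. ] n 1
[4.0, -1.2, -1.1, 0.0, 0.005, -0.006]
[326.6 352.6] [ 95.1 109.8] [ 0.4709 -0.1557  0.11  ]
[72.7 92. ] [123.9 147.2] [ 0.3859 -0.0952  0.11  ]
[[324.70033326 311.32591442]]
```

View pics/w3.png

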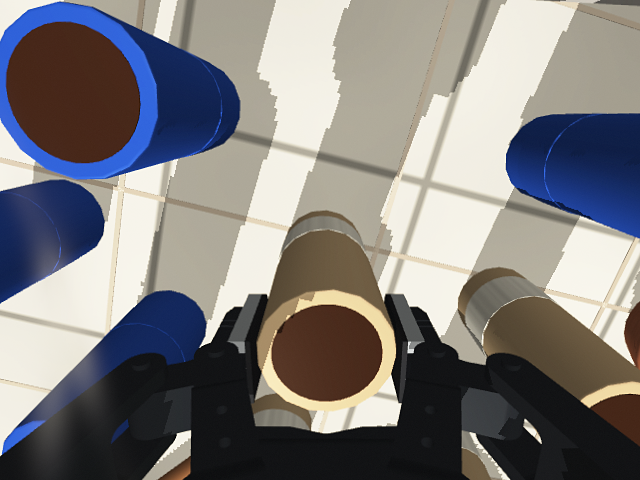

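```bash
sed -i 's/    d=np.array(\[x,y,z\])-p/    G=M if yaw>9 else G\n    d=np.array([x,y,z])-p/' plan.py; python3 plan.py .533 .032 .285 10 44
```

```text
3.8 pos [ 0.4708 -0.1571  0.079 ] F [-0.91  0.13 -1.9 ] w 0.045 dist [ 62.2 189.1 206. ] n 7
[-29.4, 15.4, -23.9, 0.0, 0.0, 0.0, -29.4, 15.4, -23.9, 0.0, 0.0, 0.0, -29.4, 15.4, -23.9, 0.0, 0.0, 0.0, -29.4, 15.4, -23.9, 0.0, 0.0, 0.0, -29.4, 15.4, -23.9, 0.0, 0.0, 0.0, -29.4, 15.4, -23.9, 0.0, 0.0, 0.0, -29.4, 15.4, -23.9, 0.0, 0.0, 0.0]
```

play_rows(steps=[-30, 0, 0, 0, 0, 0, -40, 0, 0, 0, 0, 0, -40, 0, 0, 0, 0, 0, -40, 0, 0, 0, 0, 0, -40, 0, 0, 0, 0, 0, -16, 0, 0, 0, 0, 0, 0, 0, 0, 0, 0, 0])

```text
time_s: 4.5
ee_pos: [0.4684, -0.1559, 0.2915]
ee_rot: [0.559, 0.435, 0.557, -0.434]
wrist_force: [0.0, 0.6, -3.0]
gripper_width: 0.0453
```

```bash
python3 plan.py .533 .032 .285 .2475
```

```text
4.5 pos [ 0.4684 -0.1559  0.2915] F [ 0.04  0.57 -2.99] w 0.0453 dist [ 64.6 187.9  -6.5] n 5
[1.3, 21.7, -33.3, 0.0, 0.0, -0.001, 1.3, 21.7, -33.3, 0.0, 0.0, -0.001, 1.3, 21.7, -33.3, 0.0, 0.0, -0.001, 1.3, 21.7, -33.3, 0.0, 0.0, -0.001, 1.3, 21.7, -33.3, 0.0, 0.0, -0.001]
```

play_rows(steps=[1, 22, -33, 0, 0, 0, 1, 22, -33, 0, 0, 0, 1, 22, -33, 0, 0, 0, 1, 22, -33, 0, 0, 0, 1, 20, -32, 0, 0, 0, 0, 0, 0, 0, 0, 0, 0, 0, 0, 0, 0, 0])

```text
time_s: 5.2
ee_pos: [0.5331, 0.0362, 0.2758]
ee_rot: [0.553, 0.434, 0.561, -0.437]
wrist_force: [-0.2, -0.5, -3.0]
gripper_width: 0.0452
```

```bash
python3 plan.py .533 .032 .285 .2475;python3 - <<'E'
from roll import *
from box import rim
o=monitor.observe(); c=cam('wrist'); im=get_image('wrist'); p=o['ee_pos']
np.savez('w4.npz',K=c[0],D=c[1],T=c[2],im=im); save('w4',im)
for r in tops(im,c,p[2]+.031): 
  if abs(r[2][:2]-p[:2]).max()<.02: print(*r, (r[2]-p)*1e3)
P,q,C=rim(im,c,.18,np.array([.5201,.0848]),.2475)
r=cv2.minAreaRect(P.astype(np.float32)*1000); print(r,q.min(0),q.max(0))
# +y outer rim edge, side edges in box frame
for s in(-1,1):
    t=q[(q[:,1]>.0)&(q[:,0]*s>.02)]; print('side',s,(np.percentile(t[:,0],[2,50,98])*1e3).round(1))
E
```

```text
5.2 pos [0.5331 0.0362 0.2758] F [-0.25 -0.49 -2.96] w 0.0452 dist [-0.1 -4.2  9.2] n 1
[-9.2, -1.2, 3.9, -0.003, -0.006, 0.011]
[326.9 352.7] [ 95.1 109.1] [0.534  0.0373 0.3068] [ 0.85335662  1.14888481 31.01621377]
((509.6010437011719, 96.22239685058594), (42.0042839050293, 135.11639404296875), 14.051298141479492) [-0.02835469 -0.05386479] [0.01377164 0.0811741 ]
side -1 [-28.2 -26.1 -20.9]Traceback (most recent call last):
  File "<stdin>", line 11, in <module>
    return _quantile_unchecked(
        a, q, axis, out, overwrite_input, method, keepdims, weights)
    return _ureduce(a,
                    func=_quantile_ureduce_func,
    ...<5 lines>...
                    overwrite_input=overwrite_input,
                    method=method)
    r = func(a, **kwargs)
    result = _quantile(arr,
                       quantiles=q,
    ...<2 lines>...
                       out=out,
                       weights=wgt)
    slices_having_nans = np.isnan(arr[-1, ...])
                                  ~~~^^^^^^^^^
IndexError: index -1 is out of bounds for axis 0 with size 0
```

View pics/w4.png

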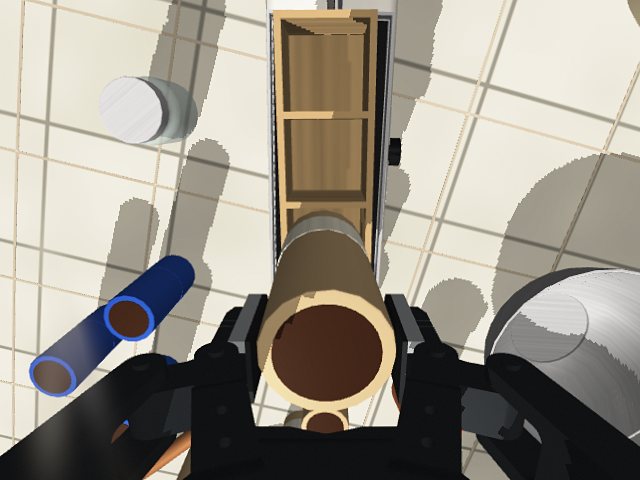

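```bash
cat > p2.py <<'E'
import plan,sys
from h import *
from scipy.spatial.transform import Rotation as R
# like plan.py, but to the orientation saved in grip.npy
x,y,z=map(float,sys.argv[1:4]); n=int(sys.argv[4]) if len(sys.argv)>4 else 1
o=monitor.observe(); M=R.from_quat(o['ee_rot'],scalar_first=True); G=R.from_quat(np.load('grip.npy'),scalar_first=True)
d=M.inv().apply(np.array([x,y,z])-o['ee_pos'])*1e3; w=(M.inv()*G).as_rotvec()
print(o['time_s'],o['ee_pos'].round(4),'F',o['wrist_force'].round(2),'M',o['moment'].round(2),'w',round(o['gripper_width'],4),'d',d.round(1),'rot',w.round(3),'dq',abs(o['dq']).max().round(3))
E
python3 -c "
import numpy as np;np.save('grip.npy',[.561,.435,.555,-.434])"; python3 p2.py .5326 .0321 .265
```

```text
5.25 [0.533  0.036  0.2758] F [-0.41  0.23 -2.28] M [ 0.01  0.03 -0.01] w 0.0454 d [10.8 -1.2  3.7] rot [-0.004 -0.012  0.017] dq 0.024
```

play_rows(steps=[6, -1.2, 3.7, -0.004, -0.012, 0.017, 0, 0, 0, 0, 0, 0, 0, 0, 0, 0, 0, 0])

```text
time_s: 5.55
ee_pos: [0.5319, 0.0297, 0.2682]
ee_rot: [0.559, 0.435, 0.555, -0.435]
wrist_force: [0.1, -0.1, -2.4]
gripper_width: 0.0453
```

```bash
python3 p2.py .5326 .0321 .265
```

```text
5.55 [0.5319 0.0297 0.2682] F [ 0.09 -0.05 -2.4 ] M [-0.   -0.02  0.  ] w 0.0453 d [ 3.2  1.2 -2.2] rot [-0.003 -0.001  0.003] dq 0.02
```

play_rows(steps=[2, 0.9, -1.7, -0.003, 0, 0.003, 0, 0, 0, 0, 0, 0, 0, 0, 0, 0, 0, 0])

```text
time_s: 5.85
ee_pos: [0.5325, 0.0307, 0.2664]
ee_rot: [0.56, 0.436, 0.555, -0.434]
wrist_force: [-0.5, 0.5, -2.6]
gripper_width: 0.045
```

```bash
python3 p2.py .5326 .0321 .265
python3 - <<'E'
from h import *
get_image('side')
E
python3 p2.py .5326 .0321 .265
```

```text
5.85 [0.5325 0.0307 0.2664] F [-0.5   0.45 -2.63] M [-0.03  0.03 -0.01] w 0.045 d [ 1.4  0.4 -1.4] rot [-0.002 -0.001 -0.001] dq 0.003
5.9 [0.5325 0.0307 0.2663] F [ 0.81 -0.32 -2.95] M [-0.02 -0.02 -0.01] w 0.0453 d [ 1.3  0.4 -1.3] rot [-0.002 -0.001 -0.001] dq 0.003
```

play_rows(steps=[2, 0.3, -1.2, -0.001, 0, 0, 2, 0, 0, 0, 0, 0, 2, 0, 0, 0, 0, 0, 0, 0, 0, 0, 0, 0])

```text
time_s: 6.3
ee_pos: [0.5326, 0.0321, 0.2599]
ee_rot: [0.561, 0.436, 0.555, -0.434]
wrist_force: [-0.2, 0.3, -1.7]
gripper_width: 0.0455
```

```bash
python3 p2.py .5326 .0321 .256
```

```text
6.3 [0.5326 0.0321 0.2599] F [-0.16  0.31 -1.68] M [0.03 0.   0.04] w 0.0455 d [ 3.9 -0.   0. ] rot [-0.001 -0.001 -0.001] dq 0.005
```

Exactly on target. Down in small rows, watching force.

play_rows(steps=[3, 0, 0, 0, 0, 0, 3, 0, 0, 0, 0, 0, 3, 0, 0, 0, 0, 0, 3, 0, 0, 0, 0, 0, 0, 0, 0, 0, 0, 0])

```text
time_s: 6.8
ee_pos: [0.5329, 0.0321, 0.2467]
ee_rot: [0.561, 0.436, 0.555, -0.434]
wrist_force: [0.7, 0.5, -2.2]
gripper_width: 0.0451
```

```bash
python3 p2.py .5326 .0321 .24
python3 - <<'E'
from roll import *
from box import rim
c=cam('wrist'); im=get_image('wrist'); o=monitor.observe(); p=o['ee_pos']
np.savez('w5.npz',K=c[0],D=c[1],T=c[2],im=im); save('w5',im); print(o['wrist_force'])
P,q,C=rim(im,c,.18,np.array([.5201,.0848]),.2475)
print(q.min(0),q.max(0))
E
```

```text
6.8 [0.5329 0.0321 0.2467] F [ 0.72  0.47 -2.21] M [ 0.03 -0.09  0.  ] w 0.0451 d [ 6.7 -0.3 -0.1] rot [-0.001 -0.001 -0.001] dq 0.006
[ 0.32522731  0.9111102  -2.22923986]
[-0.02828195 -0.06093903] [0.00159162 0.07299892]
```

play_rows(steps=[4, -0.2, 0, 0, 0, 0, 4, 0, 0, 0, 0, 0, 4, 0, 0, 0, 0, 0, 4, 0, 0, 0, 0, 0, 4, 0, 0, 0, 0, 0, 0, 0, 0, 0, 0, 0])

```text
time_s: 7.45
ee_pos: [0.5329, 0.032, 0.2251]
ee_rot: [0.561, 0.436, 0.555, -0.434]
wrist_force: [-0.1, -0.4, -1.9]
gripper_width: 0.045
```

```bash
python3 p2.py .5326 .0321 .202
```

```text
7.45 [0.5329 0.032  0.2251] F [-0.14 -0.36 -1.93] M [-0.01 -0.14  0.05] w 0.045 d [23.1 -0.4 -0.2] rot [-0.001 -0.001 -0.001] dq 0.007
```

play_rows(steps=[4, -0.4, 0, 0, 0, 0, 4, 0, 0, 0, 0, 0, 4, 0, 0, 0, 0, 0, 4, 0, 0, 0, 0, 0, 4, 0, 0, 0, 0, 0, 2, 0, 0, 0, 0, 0, 0, 0, 0, 0, 0, 0])

```text
time_s: 8.15
ee_pos: [0.5329, 0.0317, 0.2018]
ee_rot: [0.561, 0.436, 0.554, -0.433]
wrist_force: [0.2, 0.2, -0.6]
gripper_width: 0.0454
```

```bash
for i in 1 2; do python3 p2.py .5326 .0321 .202; python3 -c "
from h import *
get_image('side')"; done; python3 p2.py .5326 .0321 .202
```

```text
8.15 [0.5329 0.0317 0.2018] F [ 0.23  0.22 -0.65] M [ 0.05  0.03 -0.  ] w 0.0454 d [-0.2 -0.2 -0.4] rot [-0.001 -0.    -0.002] dq 0.004
8.2 [0.5329 0.0318 0.2019] F [-0.15  0.28 -0.1 ] M [ 0.06  0.04 -0.02] w 0.0452 d [-0.1 -0.2 -0.4] rot [-0.001 -0.    -0.002] dq 0.006
8.25 [0.5329 0.0317 0.202 ] F [-0.7   1.09  0.12] M [-0.01  0.02  0.03] w 0.0452 d [ 0.  -0.2 -0.4] rot [-0.001 -0.    -0.002] dq 0.003
```

play_rows(steps=[0, 0, 0, 0, 0, 0, 0, 0, 0, 0, 0, 0, 0, 0, 0, 0, 0, 0, 0, 0, 0, 0, 0, 0, -8, 0, 0, 0, 0, 0, -20, 0, 0, 0, 0, 0, -35, 0, 0, 0, 0, 0, -30, 0, 0, 0, 0, 0], hand=1)

```text
time_s: 9.05
ee_pos: [0.5308, 0.0322, 0.2966]
ee_rot: [0.559, 0.435, 0.556, -0.435]
wrist_force: [0.3, -0.1, -1.0]
gripper_width: 0.0853
```

```bash
python3 plan.py .550 .239 .26 -1.318
```

```text
9.05 pos [0.5308 0.0322 0.2966] F [ 0.3  -0.09 -0.95] w 0.0853 dist [ 19.2 206.8 -36.6] n 11
[3.3, 6.3, -17.8, 0.142, 0.0, 0.0, 3.3, 3.7, -18.5, 0.142, 0.0, 0.0, 3.3, 1.0, -18.9, 0.142, 0.0, 0.0, 3.3, -1.7, -18.8, 0.142, 0.0, 0.0, 3.3, -4.3, -18.4, 0.142, 0.0, 0.0, 3.3, -6.9, -17.6, 0.142, 0.0, 0.0, 3.3, -9.3, -16.4, 0.142, 0.0, 0.0, 3.3, -11.5, -15.0, 0.142, 0.0, 0.0]
[3.3, -13.5, -13.2, 0.142, 0.0, 0.0, 3.3, -15.3, -11.1, 0.142, 0.0, 0.0, 3.3, -16.7, -8.9, 0.142, 0.0, 0.0]
```

play_rows(steps=[0, 6, -18, 0.142, 0, 0, 0, 4, -18, 0.142, 0, 0, 0, 1, -19, 0.142, 0, 0, 0, -2, -19, 0.142, 0, 0, 2, -4, -18, 0.142, 0, 0, 4, -7, -18, 0.142, 0, 0, 4, -9, -16, 0.142, 0, 0, 4, -12, -15, 0.142, 0, 0])

```text
time_s: 9.85
ee_pos: [0.549, 0.1856, 0.2937]
ee_rot: [0.224, 0.678, 0.217, -0.666]
wrist_force: [-0.2, -0.4, -0.5]
gripper_width: 0.0855
```

```bash
python3 plan.py .550 .239 .20 -1.318
```

```text
9.85 pos [0.549  0.1856 0.2937] F [-0.16 -0.41 -0.51] w 0.0855 dist [  1.   53.4 -93.7] n 3
[31.2, -14.6, -10.4, 0.127, -0.006, -0.004, 31.2, -15.7, -8.6, 0.127, -0.006, -0.004, 31.2, -16.6, -6.7, 0.127, -0.006, -0.004]
```

play_rows(steps=[20, -20, -14, 0.127, -0.006, -0.004, 31, -18, -8, 0.127, -0.006, -0.004, 38, -13, -5, 0.127, -0.006, -0.004, 0, 0, 0, 0, 0, 0])

```text
time_s: 10.25
ee_pos: [0.5482, 0.2476, 0.2047]
ee_rot: [0.084, 0.703, 0.084, -0.701]
wrist_force: [-0.1, -1.0, -0.0]
gripper_width: 0.0853
```

Run:
```python
from h import *
o=monitor.observe(); c=cam('wrist'); im=get_image('wrist'); print(o['ee_pos'],o['time_s'])
np.savez('w6.npz',K=c[0],D=c[1],T=c[2],im=im); save('w6',im)
im2=get_image('top'); save('top6',im2)
o_=np.zeros((600,800,3),np.uint8); o_[:480,:640]=im; o_[480:600,:]=0
o_[400:600,500:800]=cv2.resize(im2[205:285,185:305],(300,200),interpolation=cv2.INTER_CUBIC)
save('w6v',o_)
```

```text
[0.54823162 0.247581   0.20473196] 10.25
```

View pics/w6v.png

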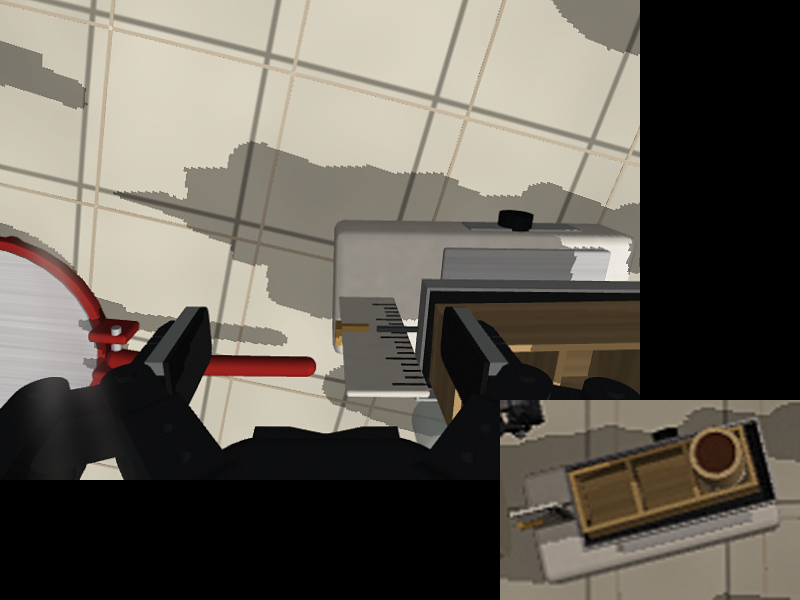

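Run:
```python
from h import *
z=np.load('w6.npz'); im=z['im']; c=(z['K'],z['D'],z['T'])
for u in (345,352,360,366,369,372,375,378,381,385,390,398,406,414): print(u,[tuple(int(x) for x in im[v,u]) for v in range(321,335)])
a=cv2.resize(im[285:405,325:445],(600,600),interpolation=cv2.INTER_NEAREST); save('z6',a)
```

```text
345 [(94, 90, 85), (95, 93, 88), (79, 68, 54), (69, 51, 24), (67, 51, 26), (100, 76, 38), (114, 87, 44), (110, 84, 42), (109, 83, 41), (109, 82, 40), (105, 86, 57), (97, 90, 79), (93, 90, 85), (94, 91, 84)]
352 [(92, 89, 83), (94, 91, 86), (83, 74, 60), (72, 55, 30), (67, 51, 26), (100, 77, 39), (114, 87, 44), (111, 85, 43), (109, 83, 42), (110, 83, 40), (105, 85, 54), (95, 89, 78), (92, 90, 86), (92, 89, 84)]
360 [(94, 91, 86), (95, 92, 88), (82, 73, 59), (71, 55, 29), (67, 51, 25), (92, 70, 34), (111, 84, 43), (112, 86, 44), (108, 82, 41), (110, 83, 41), (106, 87, 56), (96, 90, 79), (93, 91, 86), (94, 90, 85)]
366 [(95, 92, 87), (95, 92, 87), (84, 75, 61), (72, 55, 30), (69, 53, 26), (92, 70, 35), (111, 85, 43), (113, 86, 44), (110, 84, 43), (110, 83, 41), (108, 83, 45), (99, 90, 77), (94, 91, 87), (95, 92, 86)]
369 [(94, 90, 85), (94, 90, 86), (93, 90, 85), (92, 88, 82), (91, 86, 81), (92, 87, 80), (95, 90, 81), (94, 89, 80), (94, 90, 82), (93, 88, 79), (94, 90, 82), (93, 90, 84), (94, 91, 85), (94, 91, 85)]
372 [(94, 90, 85), (94, 91, 85), (93, 89, 84), (93, 91, 85), (94, 91, 86)
[... 1079 characters left out ...]
8, 40, 42), (90, 87, 81), (100, 97, 90), (98, 95, 88)]
398 [(91, 89, 83), (101, 97, 90), (45, 43, 40), (39, 37, 35), (73, 71, 67), (44, 43, 43), (26, 26, 28), (38, 40, 41), (43, 44, 46), (42, 44, 45), (43, 44, 46), (21, 22, 23), (62, 60, 56), (92, 89, 83)]
406 [(213, 206, 196), (229, 224, 214), (229, 224, 213), (232, 227, 216), (205, 199, 188), (91, 88, 83), (19, 20, 23), (34, 35, 37), (40, 42, 43), (41, 42, 43), (39, 41, 42), (24, 25, 26), (48, 47, 45), (81, 79, 74)]
414 [(213, 207, 196), (228, 224, 213), (227, 223, 212), (229, 225, 213), (239, 234, 222), (118, 114, 106), (17, 18, 21), (34, 36, 37), (41, 43, 44), (38, 40, 42), (30, 31, 35), (174, 170, 161), (231, 224, 213), (232, 228, 217)]
```

View pics/z6.png

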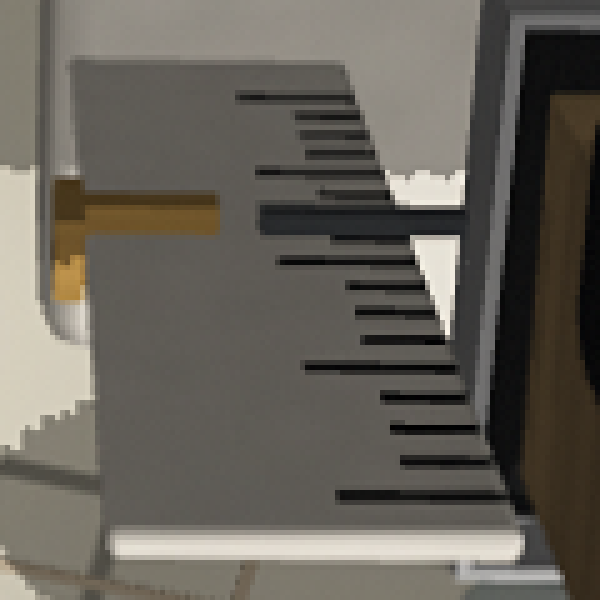

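```bash
cat > mk.py <<'E'
from h import *
def face(c,pa,pb):
    "plane of the plate's +x face from its two top front corners (z .174)"
    A,B=onz('wrist',pa,.174,c),onz('wrist',pb,.174,c); n=np.cross(B-A,[0,0,1]); n/=np.linalg.norm(n)
    if n[0]<0:n=-n
    return A,B,n
def hit(c,uv,A,n,off=0):
    o,d=ray('wrist',uv,c); return o+d*(np.dot(A+n*off-o,n)/np.dot(d,n))
E
python3 - <<'E'
from mk import *
z=np.load('w6.npz'); c=(z['K'],z['D'],z['T'])
A,B,n=face(c,(346.6,390.4),(429.8,390.4)); print(A.round(4),B.round(4),np.linalg.norm(B-A),n.round(4), c[2][:3,3].round(4))
f=lambda u,v,off=0: (hit(c,(u,v),A,n,off)[2]*1e3).round(2)
print('ticks',[f(395,285+y/5) for y in (97,117,135,154,171,193,238,261,286,312,340,366,397,428,462,495)])
print('top edge check',f(390,390.4))
for nm,u,edges in(('brass',360,(323.1,325.1,331.3)),('pointer',385,(324.8,326.3,331.7))):
    for off in (0,.001,.002,.003,.004): print(nm,off,[f(u,e,off) for e in edges])
E
```

```text
[0.4924 0.2225 0.174 ] [0.5024 0.1804 0.174 ] 0.04330332868601042 [ 0.9732  0.2299 -0.    ] [0.6201 0.2644 0.3472]
ticks [np.float64(73.26), np.float64(79.98), np.float64(85.79), np.float64(91.68), np.float64(96.77), np.float64(103.1), np.float64(115.23), np.float64(121.05), np.float64(127.09), np.float64(133.1), np.float64(139.27), np.float64(144.74), np.float64(150.96), np.float64(156.88), np.float64(163.04), np.float64(168.72)]
top edge check 173.96
brass 0 [np.float64(102.5), np.float64(105.3), np.float64(113.63)]
brass 0.001 [np.float64(104.33), np.float64(107.1), np.float64(115.38)]
brass 0.002 [np.float64(106.16), np.float64(108.91), np.float64(117.12)]
brass 0.003 [np.float64(107.98), np.float64(110.72), np.float64(118.87)]
brass 0.004 [np.float64(109.81), np.float64(112.53), np.float64(120.61)]
pointer 0 [np.float64(104.8), np.float64(106.87), np.float64(114.08)]
pointer 0.001 [np.float64(106.61), np.float64(108.67), np.float64(115.83)]
pointer 0.002 [np.float64(108.42), np.float64(110.46), np.float64(117.57)]
pointer 0.003 [np.float64(110.24), np.float64(112.26), np.float64(119.31)]
pointer 0.004 [np.float64(112.05), np.float64(114.05), np.float64(121.05)]
```

play_rows(steps=[22, 0, -13, 0, 0, 0, 22, 0, -13, 0, 0, 0, 0, 0, 0, 0, -0.12, 0, 0, 0, 0, 0, -0.12, 0, 0, 0, 0, 0, -0.12, 0, 0, 0, 0, 0, -0.12, 0, 0, 0, 0, 0, 0, 0])

```text
time_s: 11.05
ee_pos: [0.5838, 0.2473, 0.1867]
ee_rot: [-0.108, -0.525, -0.068, 0.841]
wrist_force: [0.4, -0.3, -0.3]
gripper_width: 0.0852
```

Run:
```python
from mk import *
from scipy.spatial.transform import Rotation as R
z=np.load('w6.npz'); c6=(z['K'],z['D'],z['T'])
o=monitor.observe(); c=cam('wrist'); im=get_image('wrist'); print(o['ee_pos'],o['time_s'],o['joint_positions'].round(2),o['wrist_force'].round(1))
print('look',-c[2][:3,2].round(3),c[2][:3,3].round(3))
np.savez('w7.npz',K=c[0],D=c[1],T=c[2],im=im); save('w7',im)
A,B,n=face(c6,(346.6,390.4),(429.8,390.4)); M=hit(c6,(369,327),A,n); 
print('mark px',proj('wrist',M,c),proj('wrist',[A,B],c))
```

```text
[0.58381071 0.24732323 0.1867482 ] 11.05 [ 0.22  0.79  0.74 -0.02  2.06  1.53] [ 0.4 -0.3 -0.3]
look [-0.658 -0.17  -0.733] [0.709 0.279 0.282]
mark px [[352.71163782 303.74629019]] [[326.57301668 392.92124936]
 [399.87096071 393.70484627]]
```

Run:
```python
from mk import *
z=np.load('w7.npz'); im=z['im'].astype(int)
print('cols','rows 292..316; r-b / r')
for u in range(326,402,4): print(u,' '.join('%3d'%im[v,u,0]+('b' if im[v,u,0]-im[v,u,2]>25 else ' ') for v in range(292,318)))
print('top edge'); 
for u in (340,370,390): print(u,[int(im[v,u,0]) for v in range(384,402)])
```

```text
cols rows 292..316; r-b / r
326 138  133  118  112  118  113  107b 108b 109b 105b  98b  96b  95b  97b 107b 110b 107b 108b 111b 115b 117b 117b 114  132b 142b 142b
330 126  126  126  126  125  128  126  127  128  115b  99b  94b  95b  97b 111b 119b 115b 120b 127  126  126  127  125  125  125  125 
334 125  125  127  126  125  125  124  123  126  114b  99b  97b  96b  95b 112b 119b 115b 118b 124  124  125  126  125  125  126  125 
338 126  125  124  124  124  124  125  125  127  118  102b  95b  95b  94b 112b 121b 115b 119b 124  124  125  125  123  125  124  126 
342 125  125  125  125  126  126  125  125  126  120  103b  95b  96b  94b 110b 120b 116b 118b 125  126  125  125  125  125  127  127 
346 126  125  125  125  125  126  125  124  126  118  103b  95b  96b  95b 107b 116b 116b 117b 123b 127  127  127  125  126  126  128 
350 126  128  126  126  125  126  125  124  125  121  106b  95b  95b  95b 106b 116b 116b 118b 122b 125  126  128  126  126  126  126 
354 125  126  127  127  127  126  125  125  126  125  124  124  124  124  125  124  124  125  124  125  125  125  126  126  126  126 

[... 1062 characters left out ...]
126  127 
390 236  236  238  231  200  157  139  141  140  141  142  134  103   82  107  101   56   35   36   42   42   55  117  136  135  120 
394 235  235  237  233  203  158  138  141  141  141  143  143  126   96   88   86   55   35   36   42   43   56   94  101  100  101 
398 235  236  237  232  204  158  138  141  142  142  143  144  147  120   89   73   52   36   34   39   41   50   64   66   67   67 
top edge
340 [125, 127, 126, 126, 126, 127, 124, 131, 171, 207, 232, 237, 221, 222, 223, 223, 224, 223]
370 [13, 75, 131, 128, 127, 127, 127, 129, 155, 201, 232, 236, 226, 218, 217, 217, 216, 217]
390 [0, 47, 133, 127, 126, 126, 126, 125, 143, 193, 226, 235, 235, 216, 216, 216, 216, 215]
```

Run:
```python
from mk import *
L=lambda f:(lambda z:(z['K'],z['D'],z['T']))(np.load(f))
c6,c7=L('w6.npz'),L('w7.npz')
A6,B6,n6=face(c6,(346.6,390.4),(429.8,390.4)); A7,B7,n7=face(c7,(327,391.9),(399.5,392.1))
print(A6,A7,np.dot(A6-A7,n6)*1e3,np.linalg.norm(B7-A7))
for nm,a,b in(('brass bot',(366,323.05),(350,301.8)),('brass fronttop',(366,325.4),(350,305.6)),('brass back',(366,331.3),(350,310.0)),('ptr bot',(380,325.1),(364,306.9)),('ptr back',(380,331.7),(364,312.9))):
    # height on face as function of offset in each view -> solve for equality
    z=lambda c,uv,A,n,off: hit(c,uv,A,n,off)[2]*1e3
    s=lambda off:z(c6,a,A6,n6,off)-z(c7,b,A7,n7,off)
    o=-s(0)*.001/(s(.001)-s(0)); print(nm,'off mm',round(o*1e3,2),'z',round(z(c6,a,A6,n6,o),2),'| z on face by each',z(c6,a,A6,n6,0).round(1),z(c7,b,A7,n7,0).round(1))
```

```text
[0.49242413 0.22251125 0.174     ] [0.49373753 0.22259713 0.174     ] -1.297955835641824 0.04256062778730589
brass bot off mm 4.8 z 111.19 | z on face by each 102.4 107.4
brass fronttop off mm 4.91 z 114.55 | z on face by each 105.7 110.8
brass back off mm 0.97 z 115.31 | z on face by each 113.6 114.6
ptr bot off mm 6.35 z 116.7 | z on face by each 105.2 111.8
ptr back off mm 2.9 z 119.15 | z on face by each 114.1 117.0
```

```bash
python3 plan.py .575 .22 .31 -1.1
```

```text
11.1 pos [0.5838 0.2474 0.188 ] F [-0.41 -0.45 -0.16] w 0.0853 dist [ -8.8 -27.4 122. ] n 4
[-25.8, 6.0, 16.7, -0.053, 0.112, 0.012, -27.5, 5.6, 14.0, -0.053, 0.112, 0.012, -28.8, 5.2, 11.2, -0.053, 0.112, 0.012, -29.8, 5.1, 8.2, -0.053, 0.112, 0.012]
```

play_rows(steps=[-26, 6, 17, -0.053, 0.112, 0.012, -28, 6, 14, -0.053, 0.112, 0.012, -29, 5, 11, -0.053, 0.112, 0.012, -30, 5, 8, -0.053, 0.112, 0.012])

```text
time_s: 11.5
ee_pos: [0.5755, 0.2174, 0.3151]
ee_rot: [0.168, 0.696, 0.171, -0.677]
wrist_force: [-0.1, -1.3, 0.7]
gripper_width: 0.0851
```

```bash
python3 plan.py .470 -.2845 .25 .2475 48
```

```text
11.5 pos [0.5755 0.2174 0.3151] F [-0.13 -1.34  0.7 ] w 0.0851 dist [-105.5 -501.9  -65.1] n 11
[5.2, 35.9, 29.9, -0.121, -0.002, -0.002, 5.2, 32.0, 34.0, -0.121, -0.002, -0.002, 5.2, 27.7, 37.6, -0.121, -0.002, -0.002, 5.3, 22.9, 40.7, -0.121, -0.002, -0.002, 5.3, 17.9, 43.1, -0.121, -0.002, -0.002, 5.4, 12.5, 45.0, -0.121, -0.002, -0.002, 5.4, 7.0, 46.2, -0.121, -0.002, -0.002, 5.5, 1.4, 46.7, -0.121, -0.002, -0.002]
[5.6, -4.3, 46.5, -0.121, -0.002, -0.002, 5.7, -9.8, 45.6, -0.121, -0.002, -0.002, 5.8, -15.3, 44.1, -0.121, -0.002, -0.002]
```

play_rows(steps=[0, 36, 30, -0.121, 0, 0, 0, 32, 34, -0.121, 0, 0, 0, 28, 38, -0.121, 0, 0, 0, 23, 41, -0.121, 0, 0, 0, 18, 43, -0.121, 0, 0, 0, 12, 45, -0.121, 0, 0, 8, 7, 46, -0.121, 0, 0, 10, 1, 47, -0.121, 0, 0])

```text
time_s: 12.3
ee_pos: [0.4971, -0.1547, 0.3183]
ee_rot: [0.506, 0.543, 0.456, -0.492]
wrist_force: [0.7, -0.3, -1.4]
gripper_width: 0.0853
```

```bash
python3 plan.py .470 -.2845 .23 .2475 48
```

```text
12.3 pos [ 0.4971 -0.1547  0.3183] F [ 0.7  -0.3  -1.38] w 0.0853 dist [ -27.1 -129.8  -88.3] n 4
[21.4, -6.6, 33.0, -0.08, 0.003, -0.025, 21.5, -8.7, 32.4, -0.08, 0.003, -0.025, 21.6, -10.7, 31.7, -0.08, 0.003, -0.025, 21.8, -12.7, 30.8, -0.08, 0.003, -0.025]
```

play_rows(steps=[21, -7, 33, -0.08, 0, -0.025, 21, -9, 32, -0.08, 0, -0.025, 22, -11, 32, -0.08, 0, -0.025, 22, -12, 30, -0.08, 0, -0.025, 0, 0, 0, 0, 0, 0])

```text
time_s: 12.8
ee_pos: [0.4643, -0.2948, 0.2398]
ee_rot: [0.576, 0.425, 0.546, -0.435]
wrist_force: [-0.5, 1.1, 0.3]
gripper_width: 0.0851
```

```bash
python3 - <<'E'
from roll import *
o=monitor.observe(); c=cam('wrist'); im=get_image('wrist'); print(o['ee_pos'])
save('w8',im)
for r in tops(im,c,.11): print(*r)
E
python3 plan.py .470 -.2845 .19 .2475
```

```text
[ 0.46434702 -0.29478669  0.23982121]
[479.6 216.4] [44.2 50.9] [ 0.5719 -0.2639  0.11  ]
[334.3 208.1] [48.  49.4] [ 0.4701 -0.2846  0.11  ]
[235.3  93.4] [53.1 58.3] [ 0.3888 -0.2278  0.11  ]
[549.3  75.9] [50.7 60.8] [ 0.5804 -0.1645  0.11  ]
12.85 pos [ 0.465  -0.2935  0.2418] F [0.06 1.14 1.05] w 0.0853 dist [  5.    9.  -51.8] n 2
[25.8, 3.1, -4.8, 0.007, 0.021, -0.009, 25.8, 3.3, -4.3, 0.007, 0.021, -0.009]
```

play_rows(steps=[20, 3, -5, 0.007, 0.021, -0.009, 20, 3, -4, 0.007, 0.021, -0.009, 0, 0, 0, 0, 0, 0])

```text
time_s: 13.15
ee_pos: [0.47, -0.2816, 0.2037]
ee_rot: [0.561, 0.435, 0.555, -0.435]
wrist_force: [0.0, -0.4, -0.4]
gripper_width: 0.0859
```

```bash
python3 plan.py .4701 -.2846 .135 .2475 40
```

```text
13.15 pos [ 0.47   -0.2816  0.2037] F [ 0.01 -0.38 -0.37] w 0.0859 dist [  0.1  -3.  -68.7] n 2
[34.3, -0.5, 1.2, 0.0, 0.003, -0.002, 34.3, -0.4, 1.4, 0.0, 0.003, -0.002]
```

play_rows(steps=[30, -0.5, 1.2, 0, 0.003, -0.002, 30, -0.4, 1.4, 0, 0.003, -0.002, 30, 0, 0, 0, 0, 0, 30, 0, 0, 0, 0, 0, 4, 0, 0, 0, 0, 0, 0, 0, 0, 0, 0, 0])

```text
time_s: 13.75
ee_pos: [0.4738, -0.2818, 0.0797]
ee_rot: [0.563, 0.433, 0.555, -0.433]
wrist_force: [1.1, -0.9, 0.9]
gripper_width: 0.0853
```

```bash
python3 plan.py .4701 -.2846 .079 .2475 40
```

```text
13.75 pos [ 0.4738 -0.2818  0.0797] F [ 1.11 -0.85  0.89] w 0.0853 dist [-3.7 -2.8 -0.7] n 1
[0.7, -4.3, 1.8, 0.005, 0.008, -0.006]
```

play_rows(steps=[0.5, -4, 1.6, 0.005, 0.007, -0.005, 0, 0, 0, 0, 0, 0, 0, 0, 0, 0, 0, 0])

```text
time_s: 14.05
ee_pos: [0.4716, -0.2853, 0.0831]
ee_rot: [0.561, 0.434, 0.555, -0.434]
wrist_force: [0.9, 0.0, -0.8]
gripper_width: 0.0859
```

```bash
python3 plan.py .4701 -.2846 .079 .2475 40
```

```text
14.05 pos [ 0.4716 -0.2853  0.0831] F [ 0.93  0.04 -0.83] w 0.0859 dist [-1.5  0.7 -4.1] n 1
[4.1, -1.3, -1.1, 0.001, 0.006, -0.004]
```

play_rows(steps=[4, -1.3, -1, 0, 0.006, -0.004, 0, 0, 0, 0, 0, 0, 0, 0, 0, 0, 0, 0, 0, 0, 0, 0, 0, 0, 0, 0, 0, 0, 0, 0, 0, 0, 0, 0, 0, 0, 0, 0, 0, 0, 0, 0], hand=-1, squeeze=30)

```text
time_s: 14.75
ee_pos: [0.4705, -0.2851, 0.0805]
ee_rot: [0.559, 0.434, 0.557, -0.434]
wrist_force: [-0.0, -0.6, 1.2]
gripper_width: 0.0453
```

```bash
python3 - <<'E'
from roll import *
o=monitor.observe(); c=cam('wrist'); im=get_image('wrist'); p=o['ee_pos'];np.save('grip.npy',o['ee_rot'])
print(o['time_s'],p,o['ee_rot'],o['gripper_width'],o['wrist_force'])
for r in tops(im,c,.11): 
  if abs(r[2][:2]-p[:2]).max()<.02: print(*r, (r[2]-p)*1e3)
E
python3 plan.py .4701 -.2846 .079 .2475 40
```

```text
14.75 [ 0.47047115 -0.28513566  0.08048354] [ 0.55897365  0.43432442  0.55711422 -0.4342056 ] 0.045256741342882656 [-0.03633125 -0.64706575  1.22279879]
[326.1 350.7] [ 93.9 108.3] [ 0.4707 -0.2841  0.11  ] [ 0.22884608  1.03565899 29.51646213]
14.8 pos [ 0.4705 -0.2851  0.0805] F [0.24 0.9  0.59] w 0.0454 dist [-0.4  0.5 -1.5] n 1
[1.5, -0.2, -0.6, 0.001, 0.002, -0.002]
```

play_rows(steps=[-30, 0, 0, 0, 0, 0, -42, 0, 0, 0, 0, 0, -42, 0, 0, 0, 0, 0, -42, 0, 0, 0, 0, 0, -42, 0, 0, 0, 0, 0, -42, 0, 0, 0, 0, 0, -25, 0, 0, 0, 0, 0, 0, 0, 0, 0, 0, 0])

```text
time_s: 15.6
ee_pos: [0.4689, -0.2838, 0.3516]
ee_rot: [0.555, 0.435, 0.561, -0.434]
wrist_force: [0.9, 0.4, -3.6]
gripper_width: 0.0451
```

```bash
python3 plan.py .5199 .0838 .34 .2475 43; python3 p2.py .5199 .0838 .34
```

```text
15.6 pos [ 0.4689 -0.2838  0.3516] F [ 0.94  0.42 -3.62] w 0.0451 dist [ 51.  367.6 -11.6] n 9
[1.5, 15.5, -38.2, 0.0, -0.001, 0.0, 1.5, 15.5, -38.2, 0.0, -0.001, 0.0, 1.5, 15.5, -38.2, 0.0, -0.001, 0.0, 1.4, 15.5, -38.2, 0.0, -0.001, 0.0, 1.4, 15.5, -38.2, 0.0, -0.001, 0.0, 1.4, 15.5, -38.2, 0.0, -0.001, 0.0, 1.4, 15.5, -38.2, 0.0, -0.001, 0.0, 1.3, 15.5, -38.2, 0.0, -0.001, 0.0]
[1.3, 15.5, -38.2, 0.0, -0.001, 0.0]
15.6 [ 0.4689 -0.2838  0.3516] F [ 0.94  0.42 -3.62] M [ 0.03 -0.01  0.03] w 0.0451 d [  13.7  139.7 -343.7] rot [-0.    -0.01   0.006] dq 0.065
```

play_rows(steps=[-1, 16, -38, 0, -0.002, 0, -1, 16, -38, 0, -0.002, 0, -1, 16, -38, 0, -0.002, 0, -1, 16, -38, 0, -0.002, 0, -1, 16, -38, 0, -0.002, 0, -1, 16, -38, 0, -0.002, 0, -1, 15, -38, 0, -0.002, 0, -1, 15, -38, 0, -0.002, 0])

```text
time_s: 16.4
ee_pos: [0.5155, 0.0498, 0.3422]
ee_rot: [0.549, 0.431, 0.563, -0.442]
wrist_force: [0.7, -0.2, -2.4]
gripper_width: 0.0455
```

```bash
python3 p2.py .5199 .0838 .32
```

```text
16.4 [0.5155 0.0498 0.3422] F [ 0.74 -0.18 -2.39] M [-0.   -0.04 -0.04] w 0.0455 d [ 22.1  12.9 -31.8] rot [-0.009 -0.008  0.027] dq 0.847
```

play_rows(steps=[0, 12, -26, -0.009, -0.008, 0.02, 0, 0, 0, 0, 0, 0, 0, 0, 0, 0, 0, 0])

```text
time_s: 16.7
ee_pos: [0.5196, 0.0839, 0.3354]
ee_rot: [0.556, 0.429, 0.563, -0.436]
wrist_force: [-0.7, -0.5, -2.6]
gripper_width: 0.0451
```

```bash
python3 p2.py .5199 .0838 .32
```

```text
16.7 [0.5196 0.0839 0.3354] F [-0.69 -0.53 -2.58] M [-0.07 -0.01  0.04] w 0.0451 d [15.4  0.5  0.3] rot [ 0.007 -0.004  0.016] dq 0.029
```

play_rows(steps=[4, 0.5, 0.3, 0.006, -0.004, 0.015, 0, 0, 0, 0, 0, 0, 0, 0, 0, 0, 0, 0])

```text
time_s: 17.0
ee_pos: [0.5194, 0.0816, 0.3281]
ee_rot: [0.557, 0.433, 0.559, -0.436]
wrist_force: [0.2, 0.2, -2.0]
gripper_width: 0.0452
```

```bash
python3 p2.py .5199 .0838 .32
python3 - <<'E'
from roll import *
from box import rim
o=monitor.observe(); c=cam('wrist'); im=get_image('wrist'); p=o['ee_pos']
np.savez('w9.npz',K=c[0],D=c[1],T=c[2],im=im); save('w9',im)
for r in tops(im,c,p[2]+.0295): 
  if abs(r[2][:2]-p[:2]).max()<.02: print(*r, (r[2]-p)*1e3)
P,q,C=rim(im,c,.168,np.array([.5201,.0848]),.2475,'m9')
print(cv2.minAreaRect(P.astype(np.float32)*1000),q.min(0),q.max(0))
h=np.histogram(q[:,0]*1e3,np.arange(-40,41,2)); print([(int(a),int(b)) for a,b in zip(h[1],h[0]) if b])
h=np.histogram(q[:,1]*1e3,np.arange(-96,97,2)); print([(int(a),int(b)) for a,b in zip(h[1],h[0]) if b>60])
E
```

```text
17.0 [0.5194 0.0816 0.3281] F [ 0.19  0.22 -1.99] M [-0.06  0.02  0.  ] w 0.0452 d [ 8.1  1.  -2. ] rot [-0.002 -0.001  0.007] dq 0.021
[326.3 350.7] [ 93.9 108.1] [0.52   0.0826 0.3576] [ 0.55835929  1.01847127 29.51043806]
((543.5440063476562, 9.978316307067871), (73.48694610595703, 26.870967864990234), 9.518956184387207) [-0.03326543 -0.0943185 ] [ 0.0399578  -0.06463889]
[(-34, 5), (-32, 12), (-30, 23), (-28, 37), (-26, 22), (-24, 23), (-22, 36), (-20, 29), (-18, 38), (-16, 32), (-14, 27), (-12, 35), (-10, 26), (-8, 28), (-6, 40), (-4, 28), (-2, 42), (0, 28), (2, 27), (4, 39), (6, 27), (8, 39), (10, 27), (12, 27), (14, 41), (16, 30), (18, 37), (20, 38), (22, 31), (24, 42), (26, 37), (28, 32), (30, 42), (32, 42), (34, 37), (36, 45), (38, 41)]
[(-84, 86), (-82, 78), (-80, 97), (-78, 134), (-76, 146), (-74, 134), (-72, 172), (-70, 104), (-68, 75)]
```

Run:
```python
from box import *
z=np.load('w9.npz'); c=(z['K'],z['D'],z['T']); im=z['im'].copy(); m=cv2.imread('pics/m9.png',0)
n,l,st,ct=cv2.connectedComponentsWithStats(m); print([(s[:5].tolist()) for s in st[1:] if s[4]>60])
print(proj('wrist',[[.5201,.0848,.168],[.5201-.245*.0815,.0848+.9695*.0815,.168]],c))
im[m>0]=(0,255,0); save('w9m',np.hstack([z['im'][:330,180:470],im[:330,180:470]]))
```

```text
[[290, 104, 60, 123, 1101], [361, 121, 6, 37, 183], [289, 289, 87, 33, 1192]]
[[328.15300925 213.03459008]
 [328.13756144 103.52455758]]
```

View pics/w9m.png

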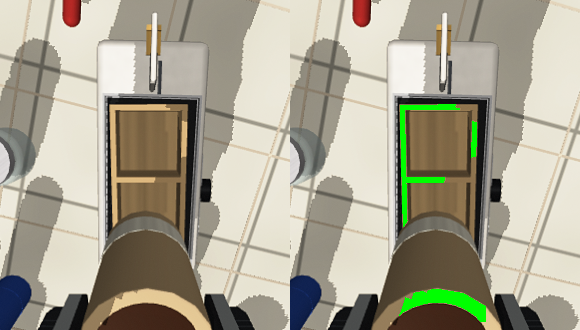

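```bash
cat > fit.py <<'E'
from box import *
def fit(f,ztop,yaw=.2475,g=(.5201,.0848)):
    z=np.load(f); c=(z['K'],z['D'],z['T']); hsv=cv2.cvtColor(z['im'],cv2.COLOR_RGB2HSV)
    m=((hsv[...,0]>10)&(hsv[...,0]<25)&(hsv[...,1]>70)&(hsv[...,2]>175)); m[230:]=0
    P=np.array([onz('wrist',(u,v),ztop,c) for v,u in np.argwhere(m)])[:,:2]-g
    C=np.array([[np.cos(yaw),np.sin(yaw)],[-np.sin(yaw),np.cos(yaw)]]); q=P@C.T*1e3
    q=q[(abs(q[:,0])<36)&(q[:,1]>10)&(q[:,1]<92)]
    for a,b in((15,35),(35,55),(55,80)):
        t=q[(q[:,1]>a)&(q[:,1]<b)]; L=t[t[:,0]<-18];Rr=t[t[:,0]>18]
        print(a,b,'left edge',np.percentile(L[:,0],[1,50,99]).round(1) if len(L) else '','right',np.percentile(Rr[:,0],[1,50,99]).round(1) if len(Rr) else '')
    t=q[(abs(q[:,0])<15)]; e=t[t[:,1]>60]; d=t[(t[:,1]<45)]
    print('end wall y',np.percentile(e[:,1],[1,50,99]).round(1),'divider y',np.percentile(d[:,1],[1,50,99]).round(1))
E
python3 -c "
from fit import *
fit('w9.npz',.168)"
```

```text
15 35 left edge [-28.3 -25.6 -18.5] right 
35 55 left edge [-28.2 -26.4 -24.7] right [24.5 26.1 28.2]
55 80 left edge [-28.3 -26.1 -18.3] right [24.9 26.5 28.1]
end wall y [77.7 79.1 81.2] divider y [24.4 26.6 28.2]
```

play_rows(steps=[12, 0.8, -2, -0.002, -0.001, 0.006, 12, 0, 0, 0, 0, 0, 12, 0, 0, 0, 0, 0, 12, 0, 0, 0, 0, 0, 6, 0, 0, 0, 0, 0, 0, 0, 0, 0, 0, 0, 0, 0, 0, 0, 0, 0])

```text
time_s: 17.75
ee_pos: [0.5206, 0.0803, 0.2728]
ee_rot: [0.558, 0.435, 0.556, -0.436]
wrist_force: [-0.5, -0.5, -1.9]
gripper_width: 0.0451
```

```bash
python3 p2.py .5197 .0838 .258
```

```text
17.75 [0.5206 0.0803 0.2728] F [-0.54 -0.55 -1.93] M [-0.02  0.01 -0.01] w 0.0451 d [14.8 -0.  -3.7] rot [-0.004  0.     0.   ] dq 0.004
```

play_rows(steps=[2, 0, -3.2, -0.003, 0, 0, 2, 0, 0, 0, 0, 0, 0, 0, 0, 0, 0, 0, 0, 0, 0, 0, 0, 0])

```text
time_s: 18.15
ee_pos: [0.5202, 0.0836, 0.27]
ee_rot: [0.559, 0.435, 0.556, -0.434]
wrist_force: [-0.6, -0.2, -2.4]
gripper_width: 0.0449
```

```bash
python3 p2.py .5197 .0838 .258
```

```text
18.15 [0.5202 0.0836 0.27  ] F [-0.6  -0.23 -2.38] M [-0.   -0.03 -0.02] w 0.0449 d [12.  -0.5 -0.4] rot [-0.001  0.001 -0.002] dq 0.002
```

play_rows(steps=[4, -0.4, -0.3, 0, 0, 0, 4, 0, 0, 0, 0, 0, 4, 0, 0, 0, 0, 0, 4, 0, 0, 0, 0, 0, 0, 0, 0, 0, 0, 0])

```text
time_s: 18.65
ee_pos: [0.5197, 0.0838, 0.2524]
ee_rot: [0.559, 0.435, 0.556, -0.434]
wrist_force: [-1.0, 0.2, -1.7]
gripper_width: 0.0451
```

```bash
python3 p2.py .5197 .0838 .238
```

```text
18.65 [0.5197 0.0838 0.2524] F [-0.98  0.24 -1.65] M [0.04 0.01 0.03] w 0.0451 d [14.4 -0.  -0. ] rot [-0.001  0.001 -0.002] dq 0.007
```

play_rows(steps=[3, 0, 0, 0, 0, 0, 4, 0, 0, 0, 0, 0, 4, 0, 0, 0, 0, 0, 4, 0, 0, 0, 0, 0, 0, 0, 0, 0, 0, 0])

```text
time_s: 19.15
ee_pos: [0.5198, 0.0837, 0.236]
ee_rot: [0.559, 0.435, 0.556, -0.434]
wrist_force: [-0.4, -0.2, -2.3]
gripper_width: 0.0449
```

```bash
for i in 1 2; do python3 p2.py .5197 .0838 .19; python3 -c "
from h import *
get_image('side')"; done; python3 p2.py .5197 .0838 .19
```

```text
19.15 [0.5198 0.0837 0.236 ] F [-0.38 -0.18 -2.34] M [ 0.02  0.02 -0.  ] w 0.0449 d [46.  -0.2 -0.2] rot [-0.001  0.001 -0.002] dq 0.008
19.2 [0.5199 0.0837 0.2363] F [-0.56 -0.2  -1.57] M [-0.01 -0.01 -0.06] w 0.0451 d [46.3 -0.4 -0.3] rot [-0.001  0.001 -0.002] dq 0.013
19.25 [0.52   0.0837 0.2366] F [-0.23 -0.01 -2.08] M [-0.    0.   -0.02] w 0.045 d [46.6 -0.5 -0.3] rot [-0.001  0.001 -0.003] dq 0.007
```

play_rows(steps=[4, -0.4, -0.2, 0, 0, 0, 4, 0, 0, 0, 0, 0, 4, 0, 0, 0, 0, 0, 4, 0, 0, 0, 0, 0, 4, 0, 0, 0, 0, 0, 4, 0, 0, 0, 0, 0, 4, 0, 0, 0, 0, 0, 0, 0, 0, 0, 0, 0])

```text
time_s: 20.05
ee_pos: [0.5197, 0.0838, 0.2061]
ee_rot: [0.56, 0.435, 0.556, -0.434]
wrist_force: [0.1, -0.1, -1.9]
gripper_width: 0.0452
```

```bash
python3 p2.py .5197 .0838 .1915
```

```text
20.05 [0.5197 0.0838 0.2061] F [ 0.07 -0.07 -1.9 ] M [ 0.02 -0.03 -0.03] w 0.0452 d [14.6 -0.1 -0.1] rot [-0.001  0.001 -0.003] dq 0.007
```

play_rows(steps=[4, 0, 0, 0, 0, 0, 4, 0, 0, 0, 0, 0, 3, 0, 0, 0, 0, 0, 2, 0, 0, 0, 0, 0, 0, 0, 0, 0, 0, 0, 0, 0, 0, 0, 0, 0])

```text
time_s: 20.65
ee_pos: [0.5201, 0.0836, 0.1928]
ee_rot: [0.56, 0.435, 0.555, -0.434]
wrist_force: [-0.1, 0.6, -0.2]
gripper_width: 0.0452
```

```bash
for i in 1 2 3; do python3 p2.py .5197 .0838 .1915; python3 -c "
from h import *
get_image('side')"; done
```

```text
20.65 [0.5201 0.0836 0.1928] F [-0.12  0.65 -0.21] M [0.04 0.18 0.02] w 0.0452 d [ 1.3 -0.3 -0.3] rot [-0.001  0.002 -0.004] dq 0.002
20.7 [0.5201 0.0836 0.1928] F [-0.46 -0.24 -0.57] M [-0.03  0.13  0.01] w 0.0455 d [ 1.3 -0.3 -0.3] rot [-0.001  0.002 -0.004] dq 0.003
20.75 [0.5201 0.0836 0.1928] F [-1.61 -0.51 -0.31] M [-0.04  0.16  0.05] w 0.045 d [ 1.3 -0.3 -0.2] rot [-0.001  0.002 -0.004] dq 0.001
```

play_rows(steps=[1, 0, 0, 0, 0, 0, 0, 0, 0, 0, 0, 0])

```text
time_s: 21.0
ee_pos: [0.5201, 0.0836, 0.1919]
ee_rot: [0.56, 0.435, 0.555, -0.434]
wrist_force: [-1.1, -0.2, 0.1]
gripper_width: 0.0451
```

play_rows(steps=[0, 0, 0, 0, 0, 0, 0, 0, 0, 0, 0, 0, 0, 0, 0, 0, 0, 0, 0, 0, 0, 0, 0, 0, -8, 0, 0, 0, 0, 0, -20, 0, 0, 0, 0, 0, -35, 0, 0, 0, 0, 0, -35, 0, 0, 0, 0, 0], hand=1)

```text
time_s: 21.8
ee_pos: [0.5183, 0.0839, 0.2907]
ee_rot: [0.558, 0.434, 0.558, -0.435]
wrist_force: [-0.1, 0.5, -0.0]
gripper_width: 0.0852
```

```bash
python3 plan.py .572 .235 .29 -1.318
```

```text
21.8 pos [0.5183 0.0839 0.2907] F [-0.09  0.54 -0.  ] w 0.0852 dist [ 53.7 151.1  -0.7] n 11
[0.0, 8.1, -12.1, 0.142, 0.0, 0.0, 0.0, 6.3, -13.1, 0.142, 0.0, 0.0, 0.0, 4.4, -13.9, 0.142, 0.0, 0.0, 0.0, 2.3, -14.4, 0.142, 0.0, 0.0, 0.1, 0.3, -14.6, 0.142, 0.0, 0.0, 0.1, -1.8, -14.5, 0.142, 0.0, 0.0, 0.1, -3.8, -14.1, 0.142, 0.0, 0.0, 0.1, -5.8, -13.4, 0.142, 0.0, 0.0]
[0.1, -7.6, -12.4, 0.142, 0.0, 0.0, 0.1, -9.3, -11.2, 0.142, 0.0, 0.0, 0.1, -10.8, -9.8, 0.142, 0.0, 0.0]
```

play_rows(steps=[0, 8, -14, 0.142, 0, 0, 0, 6, -16, 0.142, 0, 0, 0, 4, -16, 0.142, 0, 0, 0, 2, -16, 0.142, 0, 0, 0, 0, -16, 0.142, 0, 0, 0, -2, -15, 0.142, 0, 0, 0, -4, -15, 0.142, 0, 0, 0, -6, -14, 0.142, 0, 0])

```text
time_s: 22.6
ee_pos: [0.5612, 0.2082, 0.3031]
ee_rot: [0.223, 0.677, 0.218, -0.666]
wrist_force: [-0.5, -0.2, 0.6]
gripper_width: 0.0852
```

```bash
python3 plan.py .575 .245 .22 -1.318
```

```text
22.6 pos [0.5612 0.2082 0.3031] F [-0.46 -0.25  0.57] w 0.0852 dist [ 13.8  36.8 -83.1] n 3
[27.8, -7.5, -10.6, 0.128, -0.005, -0.003, 27.7, -8.7, -9.7, 0.128, -0.005, -0.003, 27.7, -9.8, -8.7, 0.128, -0.005, -0.003]
```

play_rows(steps=[25, -8, -12, 0.128, -0.005, 0, 30, -9, -12, 0.128, -0.005, 0, 30, -10, -10, 0.128, -0.005, 0, 10, 0, -4, 0, -0.12, 0, 0, 0, 0, 0, -0.12, 0, 0, 0, 0, 0, -0.12, 0, 0, 0, 0, 0, -0.12, 0, 0, 0, 0, 0, 0, 0])

```text
time_s: 23.4
ee_pos: [0.5834, 0.2529, 0.2092]
ee_rot: [-0.102, -0.51, -0.056, 0.852]
wrist_force: [-0.0, -0.5, -0.2]
gripper_width: 0.0854
```

Run:
```python
from mk import *
o=monitor.observe(); c=cam('wrist'); im=get_image('wrist'); print(o['ee_pos'],o['time_s'])
np.savez('w10.npz',K=c[0],D=c[1],T=c[2],im=im)
t=get_image('top'); s=get_image('side')
g=lambda a,w,h:cv2.resize(a,(w,h),interpolation=cv2.INTER_CUBIC)
m=proj('wrist',[.487,.222,.112],c)[0].astype(int); print(m)
o_=np.zeros((600,800,3),np.uint8); o_[:240,:320]=g(im,320,240)
x0,y0=m[0]-40,m[1]-40; z=im[max(y0,0):y0+120,max(x0,0):x0+120]; o_[:480,320:800]=g(z,480,480); print(x0,y0)
o_[240:400,:320]=g(t[205:285,185:345],320,160); o_[400:600,:320]=g(s[130:255,200:400],320,200)
save('w10v',o_)
```

```text
[0.58343077 0.25291398 0.20919004] 23.4
[334 281]
294 241
```

View pics/w10v.png

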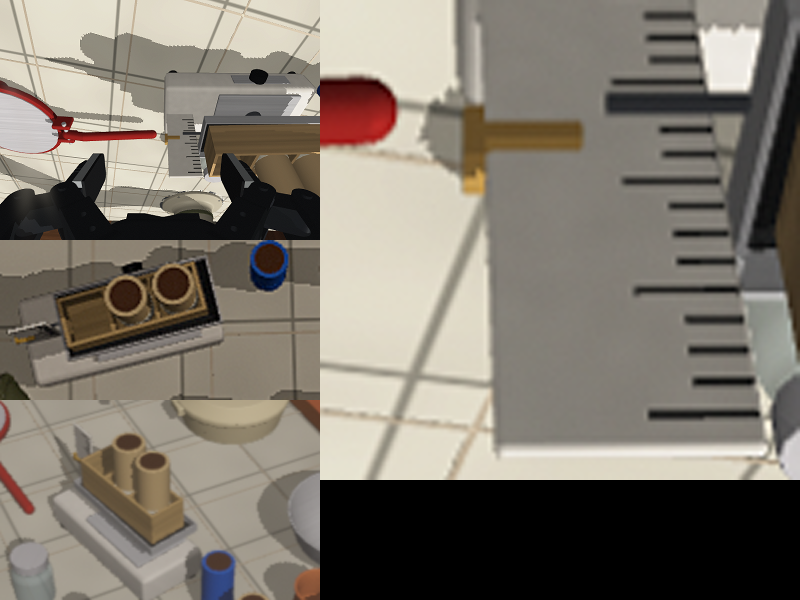

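```bash
python3 -c "
from h import *
print(hand_in())"
```

```text
the job is handed in; nothing more can be done
None
```

I placed two of the four paper-wrapped rolls in the box, which brought the pointer past the brass mark, and handed the job in at about 23.5 s. One roll stands in the −y compartment and one in the middle. The +y compartment is empty. I did not touch the other two rolls, the blue look-alikes or the mark.

- **After the first roll:** the first, steep view made the pointer and mark look almost level. A lower, tilted view showed the pointer still about 5 mm above the mark, so I added a second roll.
- **After the second roll:** the last picture shows the pointer roughly 7–8 mm below the mark, judged by eye from the enlarged view. One roll was short, so two is the fewest that reach it. Both rolls stand upright in their own compartments.
- **Handling:** each roll went in without touching the rim, and I let go only once the pan carried nearly all of its weight. At each check, the wrist-force readings stayed below the 10 N or so allowed. The box had not shifted when I checked it before the second roll. At hand-in the gripper was open and clear of everything.

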